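# Lock the coin counter's feed disc and unscrew its hub cap of unknown thread hand

## Robot

A 6-joint arm with a two-finger parallel gripper is mounted at the origin on the work surface. World frame = base frame: x ahead of the robot, y to its left, z up, the work surface at z = 0. Lengths are in m, angles in rad, forces in N, time in s.
With the tool pointing down it reaches from about 0.35 to 0.775 m from the base axis. Payload 5.5 kg.
Tool frame: the origin (TCP) lies midway between the tips of the shut fingers; the grasp point (between the pads) lies 19 mm behind it; z points along the fingers, x is the direction in which the jaws open and shut, and the axes are right-handed (so a half turn about z gives the same grasp; the last joint's range is limited). The gripper opens to 85 mm and grips with 20 to 120 N. Pads are 22 mm wide; open, the fingers measure 114 mm over their backs; the gripper's body (76 mm by 85 mm) begins 54 mm behind the grasp point. The pads swing forward as they close: fully open they stand 13 mm farther back than shut.
Start: joints at [0.974, 0.313, 0.046, 1.304, 0, 1.431], TCP at [0.254, 0.516, 0.231] pointing down, gripper open.
Joint ranges: [-2.76, 2.76], [-0.86, 1.69], [-1.03, 1.26], [-2.2, 2.34], [-1.47, 1.5], [-3.14, 3.14]. Speed limits (rad/s): [2.57, 2.57, 3.14, 3.14, 3.14, 3.14].

## Interface

Orientations are given as a unit quaternion [w, x, y, z].
In Python, from workcell import env gives the robot as it stands.
- The arm moves only by the tool servo_tool, never from a script. Its argument "targets" is a list of rows, each an object with "xyz": the shift along the tool's x, y, z in m, a list of three; "twist": the turn, a rotation vector about the tool's x, y, z in rad, a list of three; "jaw": the opening, from 0 (shut) to 1 (fully open). A call has 1 to 12 rows; each row is the pose to reach, as a shift and turn from the pose commanded when the call began, along the tool's axes at that moment; what a row does not reach only later rows make up. A row lasts 1/12 s, in which the tool goes at most 41.7 mm and 7.16 degrees, less where a joint would pass 70% of its speed; a pose out of reach is approached as far as the arm can. A call with a gripper value outside its range is refused whole. The fingers move at their own pace and stop on an object; "squeeze" is the grip in N (left out, the last holds). Time passes only in rows, so rows that repeat a pose let the fingers close. It gives the time, the measured TCP pose, the force and the opening at its end, in the units of the state.
- env.get_state(): the state, without advancing time (a new reading comes with each control period).
- env.read_camera(name): name is "side" or "top" or "wrist"; returns a dict with "color" (400x640x3 uint8, red, green, blue), "depth" (400x640 float32, m along the optical axis (not along the pixel's ray), 0 where there is no reading), "fx", "fy", "cx", "cy" (pixels), "k1" (the pictures are not rectified: a ray, as slopes to the right and down, at radius r is drawn at 1 + k1 r^2 times it, then the intrinsics apply), "eye" and "attitude" of the camera in the world. Camera axes: x right, y down, z forward; pixel columns grow to the right and rows downward; lengths in m; the calibration is good to about 2 mm. A picture is of the moment at which its call begins.
- env.hand_in(): hands the job in, once; it reports no verdict.
The state is a dict: "clock": time; "joint_pos": joint angles; "qvel": joint speeds; "tau": joint torques, N m; "tcp_pos": TCP position; "orientation": TCP orientation; "wrist_force": force on the tool from outside, world axes, zero at the start; "ft_torque": the same for the moment, N m; "finger_gap": finger opening in m.
Only numpy, scipy, OpenCV 4.12 (cv2) and the standard library are available. Lean on these libraries where they do the work, as an engineer would, in place of code of your own. Each camera call takes 0.05 s, during which the arm holds its last target. There are 200 camera calls.

## Task

The coin counter on the dealer's table has to be opened for cleaning. Turn its feed disc anticlockwise (seen from above) by one of its upright rubber studs until the spring plunger at the rim drops into the slot of the keeper and locks the disc; then unscrew the black hub cap in the middle: it may have a left-hand or a right-hand thread, so feel it gently one way and then the other, never force it or wrench it off, and lift it straight up off the hub. Finish while holding the cap still in the gripper, about ten centimetres above the hub and touching nothing else, with the disc still locked and the other things on the table left where they are.

Things in the scene. Friction and masses are not known exactly. Their poses are not given: they have to be found in the camera images.
- counter: desktop coin counter, fixed: grey housing 290 x 290 mm, deck 100 mm high, a console on its front (-x) side and a chute with cup on its right (-y) side, both reaching 200 mm from its centre. Origin at the centre of its underside, on the disc's axis; x to its back, z up. A steel guide wall stands round the disc 113 to 119 mm from the axis; its top is 114 mm above the table
- plunger_tip (a point): inner tip of the sprung index plunger (a steel pin 7 mm thick, 6 mm above the disc's face), on the counter's left side. It reaches in to 96 mm from the axis and slides outward on a spring. Its block bracket stands outside the guide wall, 121 to 147 mm from the axis, top 124 mm above the table; its black knob reaches out to 172 mm
- disc: feed disc, 106 mm radius, turning on the counter's vertical axis; origin on the axis at its upper face (110 mm above the table), z up. It starts 0.75 to 1.3 rad clockwise of its locked angle (seen from above) and turns easily; locked, its x axis is parallel to the counter's. The threaded hub (rising 18 mm), three studs and the keeper are fixed on it. Turned backwards it meets a stop after 0.8 rad
- slot (a point): middle of the slot in the steel keeper on the disc's rim, 96 mm from the axis, 6 mm above its face. The plunger locks the disc when this point meets plunger_tip: over the last 0.35 rad of anticlockwise turning the plunger rides up the keeper's ramp (a few newtons more at a stud), then drops in; the far wall is a dead stop. Play 0.01 rad
- stud (a point): centre of the top of one of three equal upright rubber studs on the disc, 14 mm in diameter, 38 mm high above the disc's upper face, 74 mm from the axis; the others stand 120 degrees to either side of it. This one lies straight across the axis from the slot
- hub_cap: loose fluted black cap, 56 mm in diameter, 38 mm high, 0.09 to 0.16 kg; origin at the centre of its underside, z up. Sits on the disc over the hub, on a quick thread of unknown hand (varies). After up to 0.2 rad of play the wrong way is stopped dead; the right way turns on easily and frees it: lift anywhere from 1.1 to 2.0 rad. It does not climb by itself; still threaded it lifts 3 mm at most
- coin_tube: bystander: upright clear coin tube, 36 mm in diameter, 85 mm high, left of the counter; origin at its underside
- coin_stack: bystander: stack of coins 32 mm in diameter, 27 mm high, right of the counter's console; origin at its underside
- capsule: bystander: flat round coin capsule, 42 mm in diameter, 7 mm thick, on a rear corner of the counter's deck; origin at its underside
- magnifier: bystander: folding magnifier lying on the table, about 90 x 34 x 14 mm, left of the console; origin under its middle
- drink_can: bystander: drink can 66 mm in diameter, 116 mm high, to the left; origin at its underside
- calculator: bystander: desk calculator 150 x 100 x 20 mm, near left; origin under its middle
- tray_small: bystander: flat coin tray 240 x 164 x 15 mm, to the right; origin under its middle
- album: bystander: album 200 x 165 x 39 mm, near right; origin under its middle
Things that resemble listed ones, but are neither listed nor needed, are in the scene too. There is more than one size of the hub_cap; the one meant has the size given above.

How it is judged:
By the outcome, as a careful person would: the job done as asked, in the order asked, and still so for the second after the job is handed in, while the arm keeps its last pose, push and grip.
It also fails if it takes over 51 s, if anything falls off the work surface, if the arm or the gripper's body presses on something with over 40 N, if the wrist force passes 120 N, or if a joint passes its speed limit or range.

## Working session

There is one attempt and no reset: what is moved stays moved. The work goes in short steps, Python scripts to look and compute and a tool call to move; the robot and the scene stay as the last step left them, time stands still between calls to the robot, and variables do not carry over. Pictures are saved under pics/ and viewed, about 8 in all and at most 12, crops included, and the job is handed in when it is done.

Besides the shell and the picture viewer there is one more tool, called after "Request:" by a JSON object that holds its "api" and its "payload", one argument or row to a line. servo_tool: Moves the arm, as the interface text tells. Its arguments: {"type":"object","properties":{"targets":{"type":"array","items":{"type":"object","properties":{"xyz":{"type":"array","items":{"type":"number"}},"twist":{"type":"array","items":{"type":"number"}},"jaw":{"type":"number"}}}},"squeeze":{"type":"number"}},"required":["targets"]}

```bash
mkdir -p pics; ls; cat > h.py <<'E'
from workcell import env
import numpy as np, cv2, pickle
from scipy.spatial.transform import Rotation as R
def rot(q): return R.from_quat(np.r_[q[1:],q[0]])
def cam(n):
    c=env.read_camera(n); pickle.dump(c,open(n+'.pkl','wb')); return c
def load(n): return pickle.load(open(n+'.pkl','rb'))
def att(c):
    a=np.array(c['attitude']); return a if a.shape==(3,3) else rot(a).as_matrix()
def ray(c,u,v):
    K=np.array([[c['fx'],0,c['cx']],[0,c['fy'],c['cy']],[0,0,1]]);
    p=cv2.undistortPoints(np.array([[[u,v]]],float),K,np.array([c['k1'],0,0,0.]))[0,0]
    return np.array(c['eye']),att(c)@np.r_[p,1]
def onz(c,u,v,z):
    e,d=ray(c,u,v); return e+d*(z-e[2])/d[2]
def proj(c,P):
    p=att(c).T@(np.array(P)-np.array(c['eye'])); x=p[:2]/p[2]; x=x*(1+c['k1']*(x@x)); return x*[c['fx'],c['fy']]+[c['cx'],c['cy']]
def save(c,n,crop=None,s=1):
    im=c['color'][...,::-1]
    if crop: a,b,w,h=crop; im=im[b:b+h,a:a+w]
    cv2.imwrite('pics/'+n+'.png',cv2.resize(im,None,fx=s,fy=s,interpolation=cv2.INTER_CUBIC))
E
python3 - <<'E'
from h import *
for n in ('top','side'):
    c=cam(n); save(c,n+'0'); print(n,c['eye'],c['attitude'],c['fx'],c['k1'])
s=env.get_state(); print(s)
E
```

```text
pics
top [0.31006671 0.00532165 1.37187607] [ 0.06843436 -0.70011316  0.70757809 -0.06701892] 419.592831267037 -0.09726246769873662
side [0.45419823 0.71601314 0.94188425] [ 0.03063365 -0.09268991  0.9337463  -0.3443661 ] 394.36442845356396 -0.045324356903196764
{'clock': 0.1, 'joint_pos': array([ 9.74446810e-01,  3.13962901e-01,  4.50674742e-02,  1.30358195e+00,
       -9.59611515e-06,  1.43116778e+00]), 'qvel': array([-0.00096102, -0.00203883,  0.00290434,  0.00067447,  0.00025241,
       -0.00074198]), 'tau': array([ 2.71379613e-03, -4.81724918e+01,  2.99243885e+01,  1.27058389e-02,
       -9.04857075e-05,  5.88062207e-06]), 'tcp_pos': array([0.25334443, 0.51566734, 0.23046637]), 'orientation': array([ 3.45129092e-04,  8.48824633e-01,  5.28673847e-01, -7.66413715e-04]), 'wrist_force': array([-0.06846191,  0.14901008,  0.04220727]), 'ft_torque': array([5.45738428e-03, 7.63744460e-05, 1.28674331e-03]), 'finger_gap': 0.08546412491922609}
```

View pics/top0.png

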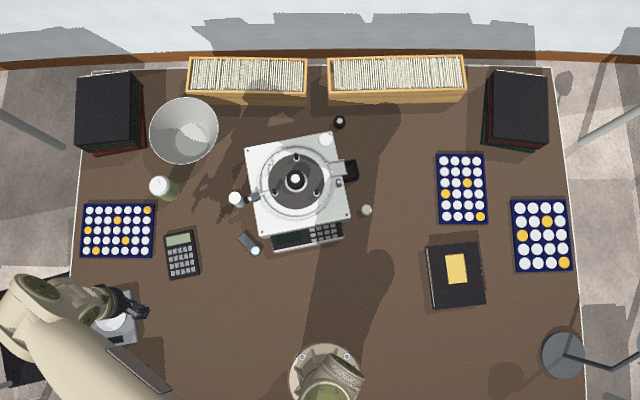

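View pics/side0.png

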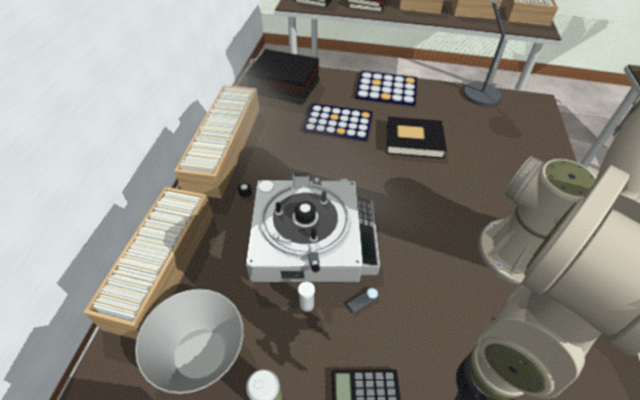

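The top view shows the counter with its disc at about (296,181), the console on the near side at (307,237), and the plunger on the left at about (253,197). There are two cap candidates: one on the hub at (296,180), and a smaller loose black one on the table at (340,122). The task's cap is the one on the hub. I'll confirm it and find the studs and keeper in an enlarged crop.

```bash
python3 - <<'E'
from h import *
c=load('top'); d=load('side')
a=cv2.resize(c['color'][115:255,235:365,::-1],None,fx=4,fy=4,interpolation=cv2.INTER_CUBIC)
b=cv2.resize(d['color'][165:295,235:305+80,::-1],None,fx=1.8,fy=1.8*4*140/(1.8*130)/4*1.0,interpolation=cv2.INTER_CUBIC)
b=cv2.resize(d['color'][165:285,245:365,::-1],(280,280),interpolation=cv2.INTER_CUBIC)
o=np.zeros((560,800,3),np.uint8); o[:,:520]=a; o[:280,520:]=b; 
cv2.imwrite('pics/z1.png',o)
E
```

```text
(no output)
```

View pics/z1.png

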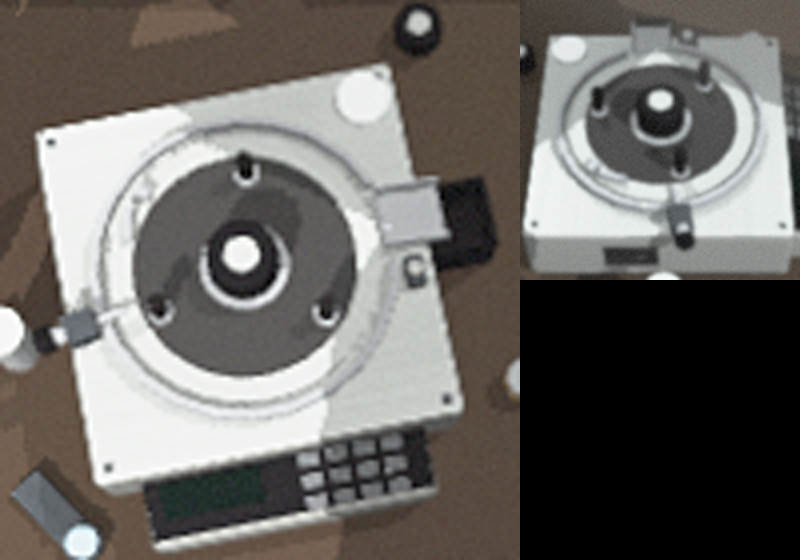

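The hub cap (crop 241,252) is the listed one, and the loose cap (crop 418,28) is a decoy. The stud tops are near crop (245,158), (158,300) and (325,305). The keeper is at about (140,195) and the plunger pin tip at about (135,302). I'll turn these into positions.

```bash
python3 - <<'E'
from h import *
c=load('top')
f=lambda p,z: onz(c,p[0]/4+235-.4,p[1]/4+115-.4,z)
C=[f(p,.1) for p in [(38,132),(388,66),(462,410),(100,490)]]
print('corners',np.round(C,3),'mean',np.mean(C,0).round(4))
e=(C[1]-C[2])+(C[0]-C[3]); print('yaw x axis',np.arctan2(e[1],e[0])); e=(C[0]-C[1])+(C[3]-C[2]); print('yaw from y',np.arctan2(-e[0],e[1]))
S=[f(p,.148) for p in [(245,158),(158,301),(325,305)]]
print('studs',np.round(S,3),'mean',np.mean(S,0).round(4))
cap=f((241,252),.148); print('cap',cap)
o=np.mean(S,0)
for s in S: print(np.linalg.norm((s-o)[:2]),np.arctan2(*(s-o)[1::-1]))
for n,p,z in [('keep',(140,195),.116),('plung',(132,303),.116),('brk',(80,327),.124),('capsule',(363,95),.107),('tube',(0,330),.085)]:
    q=f(p,z);print(n,q,np.linalg.norm((q-o)[:2]),np.arctan2(*(q-o)[1::-1]))
E
```

```text
corners [[ 0.719  0.246  0.1  ]
 [ 0.77  -0.033  0.1  ]
 [ 0.493 -0.085  0.1  ]
 [ 0.434  0.192  0.1  ]] mean [0.6041 0.0801 0.1   ]
yaw x axis 0.18754517495249426
yaw from y 0.19560643717210702
studs [[0.681 0.079 0.148]
 [0.57  0.143 0.148]
 [0.566 0.019 0.148]] mean [0.6057 0.0802 0.148 ]
cap [0.60730615 0.08143674 0.148     ]
0.07497712659955791 -0.022603917350483307
0.07233868528104138 2.0799623010761854
0.07317191343237729 -2.1442192171352334
keep [0.66150981 0.16199355 0.116     ] 0.09899060932015695 0.9717952944060496
plung [0.57590384 0.16696533 0.116     ] 0.0917027599928689 1.9016917152310113
brk [0.55602744 0.20533477 0.124     ] 0.13459740576511622 1.9487553152137953
capsule [ 0.7438703  -0.01222608  0.107     ] 0.16625670793848596 -0.5897438265789219
tube [0.56200638 0.27468457 0.085     ] 0.19929533898267304 1.7918176829871637
```

```bash
cat >> h.py <<'E'
def now(pr=True):
    s=env.get_state(); Rm=rot(s['orientation']).as_matrix()
    a=np.arctan2(Rm[1,0],Rm[0,0])
    if pr: print('t %.2f'%s['clock'],'tcp',s['tcp_pos'].round(4),'xang %.3f'%a,'F',s['wrist_force'].round(1),'T',s['ft_torque'].round(2),'gap %.4f'%s['finger_gap'],'j6 %.2f'%s['joint_pos'][5],'tilt',Rm[:2,2].round(3))
    return s,Rm,a
def go(p,xang,pr=True):
    s,Rm,a=now(pr); d=xang-a; d=(d+np.pi)%(2*np.pi)-np.pi
    # level tool: full rotation vector to a straight-down pose with given xang
    c,n=np.cos(xang),np.sin(xang); G=np.array([[c,n,0],[n,-c,0],[0,0,-1.]])
    print('xyz',(Rm.T@(np.array(p)-s['tcp_pos'])).round(4),'twist',R.from_matrix(Rm.T@G).as_rotvec().round(4),'dang %.3f'%d)
E
python3 - <<'E'
from h import *
go([.680,.078,.230],1.54)
E
```

```text
t 0.10 tcp [0.2533 0.5157 0.2305] xang 1.114 F [-0.1  0.1  0. ] T [0.01 0.   0.  ] gap 0.0855 j6 1.43 tilt [-0.001 -0.001]
xyz [-0.2046  0.5759  0.0007] twist [-0.0006  0.0016 -0.4259] dang 0.426
```

Request:
{"api": "servo_tool", "payload": {
  "targets": [
    {"xyz":[-0.014,0.038,0],"twist":[0,0,-0.03],"jaw":0.5},
    {"xyz":[-0.028,0.076,0],"twist":[0,0,-0.06],"jaw":0.5},
    {"xyz":[-0.042,0.114,0],"twist":[0,0,-0.09],"jaw":0.5},
    {"xyz":[-0.056,0.152,0],"twist":[0,0,-0.12],"jaw":0.5},
    {"xyz":[-0.07,0.19,0],"twist":[0,0,-0.15],"jaw":0.5},
    {"xyz":[-0.084,0.228,0],"twist":[0,0,-0.18],"jaw":0.5},
    {"xyz":[-0.098,0.266,0],"twist":[0,0,-0.21],"jaw":0.5},
    {"xyz":[-0.112,0.304,0],"twist":[0,0,-0.24],"jaw":0.5},
    {"xyz":[-0.126,0.342,0],"twist":[0,0,-0.27],"jaw":0.5},
    {"xyz":[-0.14,0.38,0],"twist":[0,0,-0.3],"jaw":0.5},
    {"xyz":[-0.153,0.418,0],"twist":[0,0,-0.33],"jaw":0.5},
    {"xyz":[-0.166,0.456,0],"twist":[0,0,-0.36],"jaw":0.5}
  ]
}}

```text
clock: 1.1
tcp_pos: [0.5905, 0.1642, 0.2309]
orientation: [-0.0, 0.74, 0.673, -0.0]
wrist_force: [0.3, 0.8, -0.5]
finger_gap: 0.0426
```

```bash
python3 - <<'E'
from h import *
go([.680,.078,.230],1.54)
E
```

```text
t 1.10 tcp [0.5905 0.1642 0.2309] xang 1.475 F [ 0.3  0.8 -0.5] T [ 0.05 -0.06  0.01] gap 0.0426 j6 0.24 tilt [-0.001  0.   ]
xyz [-0.0772  0.0973  0.0008] twist [-0.0008 -0.     -0.0648] dang 0.065
```

Request:
{"api": "servo_tool", "payload": {
  "targets": [
    {"xyz":[-0.019,0.024,0],"twist":[0,0,-0.016],"jaw":0.5},
    {"xyz":[-0.038,0.048,0],"twist":[0,0,-0.032],"jaw":0.5},
    {"xyz":[-0.057,0.072,0],"twist":[0,0,-0.05],"jaw":0.5},
    {"xyz":[-0.075,0.095,0],"twist":[0,0,-0.065],"jaw":0.5},
    {"xyz":[-0.075,0.095,0],"twist":[0,0,-0.065],"jaw":0.5}
  ]
}}

```text
clock: 1.52
tcp_pos: [0.68, 0.0776, 0.2291]
orientation: [0.0, 0.72, 0.694, -0.001]
wrist_force: [-1.2, 0.0, 0.7]
finger_gap: 0.0428
```

```bash
python3 - <<'E'
from h import *
go([.680,.078,.130],1.54)
c=cam('wrist'); save(c,'w1')
O=np.array([.606,.0803])
for t in (-.03,2.065,-2.124): print(t,proj(c,np.r_[O+.074*np.array([np.cos(t),np.sin(t)]),.148]).round())
print(c['eye'],proj(c,[.606,.0803,.148]),proj(c,np.r_[O+.096*np.array([np.cos(1.93),np.sin(1.93)]),.116]))
E
```

```text
t 1.52 tcp [0.68   0.0776 0.2291] xang 1.535 F [-1.2  0.   0.7] T [-0.06  0.02  0.03] gap 0.0428 j6 0.03 tilt [-0.    -0.001]
xyz [0.0006 0.     0.0991] twist [-0.0002  0.0014 -0.0054] dang 0.005
-0.03 [323. 209.]
2.065 [414.  56.]
-2.124 [230.  58.]
[0.60737179 0.08089845 0.37149261] [322.32400344 112.772468  ] [432.74040386  64.53376318]
```

View pics/w1.png

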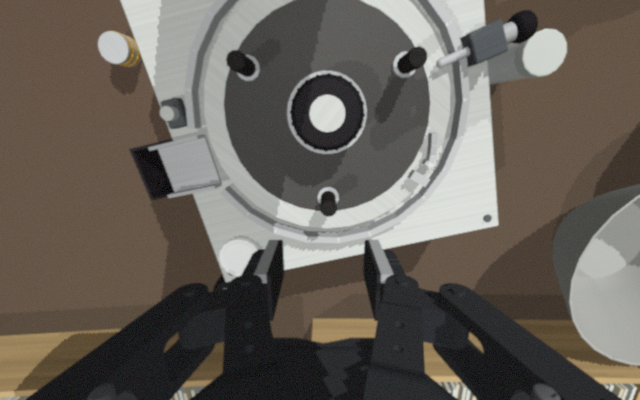

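The wrist view shows the stud tops at (328,208), (416,55) and (235,59), the cap centre at (327,113), the plunger tip at (440,65) and the keeper around (422,172).

```bash
python3 - <<'E'
from h import *
c=load('wrist')
S=np.array([onz(c,*p,.148) for p in [(328,208),(416,55),(236,59)]]); o=S.mean(0); print(S.round(4),o, 'cap',onz(c,327,113,.148))
for n,p,z in [('s',p,.148) for p in [(328,208),(416,55),(236,59)]]+[('tip',(440,65),.116),('keepA',(410,183),.116),('keepB',(431,140),.116),('keep',(424,168),.116)]:
    q=onz(c,*p,z)-o; print(n,np.hypot(*q[:2]).round(4),np.arctan2(q[1],q[0]).round(3))
go([S[0,0],S[0,1],.128],1.54)
E
```

```text
[[0.6796 0.082  0.148 ]
 [0.5701 0.1469 0.148 ]
 [0.5679 0.0214 0.148 ]] [0.60585013 0.08346846 0.148     ] cap [0.60629002 0.08372575 0.148     ]
s 0.0737 -0.02
s 0.0728 2.084
s 0.0727 -2.12
tip 0.0983 1.914
keepA 0.0967 0.857
keepB 0.0931 1.288
keep 0.0985 1.037
t 1.57 tcp [0.6782 0.0796 0.2294] xang 1.535 F [0.4 0.9 0.1] T [ 0.03 -0.02  0.  ] gap 0.0427 j6 0.03 tilt [-0.002 -0.   ]
xyz [0.0025 0.0014 0.1014] twist [-0.0018  0.0002 -0.0047] dang 0.005
```

Request:
{"api": "servo_tool", "payload": {
  "targets": [
    {"xyz":[0.001,0.001,0.03],"twist":[0,0,-0.005],"jaw":0.5},
    {"xyz":[0.002,0.001,0.06],"twist":[0,0,-0.005],"jaw":0.5},
    {"xyz":[0.003,0.001,0.085],"twist":[0,0,-0.005],"jaw":0.5},
    {"xyz":[0.003,0.001,0.103],"twist":[0,0,-0.005],"jaw":0.5},
    {"xyz":[0.003,0.001,0.103],"twist":[0,0,-0.005],"jaw":0.28},
    {"xyz":[0.003,0.001,0.103],"twist":[0,0,-0.005],"jaw":0.28},
    {"xyz":[0.003,0.001,0.103],"twist":[0,0,-0.005],"jaw":0.28}
  ],
  "squeeze": 20
}}

```text
clock: 2.15
tcp_pos: [0.6783, 0.0858, 0.1298]
orientation: [0.0, 0.716, 0.698, 0.001]
wrist_force: [-0.4, 0.4, -0.4]
finger_gap: 0.0235
```

```bash
python3 - <<'E'
from h import *
now()
for d in np.arange(1,13)*.0875: print(round(d,4),round(.074*np.sin(d),4),round(-.074*(1-np.cos(d)),4))
E
```

```text
t 2.15 tcp [0.6783 0.0858 0.1298] xang 1.545 F [-0.4  0.4 -0.4] T [0.01 0.02 0.03] gap 0.0235 j6 0.03 tilt [0.001 0.   ]
0.0875 0.0065 -0.0003
0.175 0.0129 -0.0011
0.2625 0.0192 -0.0025
0.35 0.0254 -0.0045
0.4375 0.0314 -0.007
0.525 0.0371 -0.01
0.6125 0.0425 -0.0135
0.7 0.0477 -0.0174
0.7875 0.0524 -0.0218
0.875 0.0568 -0.0266
0.9625 0.0607 -0.0317
1.05 0.0642 -0.0372
```

Request:
{"api": "servo_tool", "payload": {
  "targets": [
    {"xyz":[0.0,0.0,0.004],"twist":[0,0,0],"jaw":0.28},
    {"xyz":[0.0065,-0.0003,0.005],"twist":[0,0,-0.0875],"jaw":0.28},
    {"xyz":[0.0129,-0.0011,0.005],"twist":[0,0,-0.175],"jaw":0.28},
    {"xyz":[0.0192,-0.0025,0.005],"twist":[0,0,-0.2625],"jaw":0.28},
    {"xyz":[0.0254,-0.0045,0.005],"twist":[0,0,-0.35],"jaw":0.28},
    {"xyz":[0.0314,-0.007,0.005],"twist":[0,0,-0.4375],"jaw":0.28},
    {"xyz":[0.0371,-0.01,0.005],"twist":[0,0,-0.525],"jaw":0.28},
    {"xyz":[0.0371,-0.01,0.005],"twist":[0,0,-0.525],"jaw":0.28}
  ]
}}

```text
clock: 2.82
tcp_pos: [0.6694, 0.1233, 0.1249]
orientation: [0.001, 0.51, 0.86, 0.001]
wrist_force: [-0.5, 0.2, 0.4]
finger_gap: 0.0237
```

```bash
python3 - <<'E'
from h import *
s,_,a=now(); q=s['tcp_pos'][:2]-[.606,.082]; print(np.hypot(*q),np.arctan2(q[1],q[0]),a-np.pi/2)
c=cam('wrist'); save(c,'w2')
E
```

```text
t 2.82 tcp [0.6694 0.1233 0.1249] xang 2.072 F [-0.5  0.2  0.4] T [-0.   -0.03 -0.08] gap 0.0237 j6 -0.44 tilt [0.002 0.   ]
0.07568846370721202 0.5776424884007578 0.5011679226972956
```

View pics/w2.png

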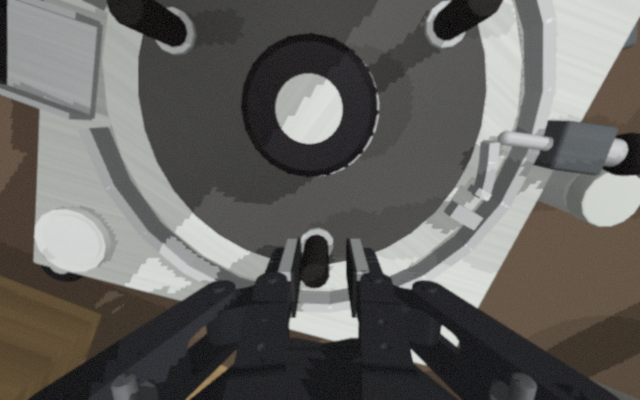

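The stud (315,260) sits between the jaws against the trailing finger, and the plunger tip (500,137) is at the start of the ramp. I'll continue slowly.

Request:
{"api": "servo_tool", "payload": {
  "targets": [
    {"xyz":[0.0037,-0.0001,0],"twist":[0,0,-0.05],"jaw":0.28},
    {"xyz":[0.0074,-0.0004,0],"twist":[0,0,-0.1],"jaw":0.28},
    {"xyz":[0.0111,-0.0008,0],"twist":[0,0,-0.15],"jaw":0.28},
    {"xyz":[0.0147,-0.0015,0],"twist":[0,0,-0.2],"jaw":0.28},
    {"xyz":[0.0183,-0.0023,0],"twist":[0,0,-0.25],"jaw":0.28},
    {"xyz":[0.0219,-0.0033,0],"twist":[0,0,-0.3],"jaw":0.28},
    {"xyz":[0.0254,-0.0045,0],"twist":[0,0,-0.35],"jaw":0.28},
    {"xyz":[0.0254,-0.0045,0],"twist":[0,0,-0.35],"jaw":0.28}
  ]
}}

```text
clock: 3.53
tcp_pos: [0.6544, 0.1406, 0.1245]
orientation: [0.002, 0.355, 0.935, -0.001]
wrist_force: [1.0, -2.6, 1.2]
finger_gap: 0.024
```

```bash
python3 - <<'E'
from h import *
s,_,a=now(); q=s['tcp_pos'][:2]-[.606,.082]; print(np.hypot(*q),np.arctan2(q[1],q[0]),a-np.pi/2)
E
```

```text
t 3.53 tcp [0.6544 0.1406 0.1245] xang 2.416 F [ 1.  -2.6  1.2] T [-0.56 -0.16 -0.03] gap 0.0240 j6 -0.75 tilt [ 0.003 -0.003]
0.0759953088576387 0.8808840729582039 0.8456462600136376
```

Request:
{"api": "servo_tool", "payload": {
  "targets": [
    {"xyz":[0.0015,0,0],"twist":[0,0,-0.02],"jaw":0.28},
    {"xyz":[0.003,-0.0001,0],"twist":[0,0,-0.04],"jaw":0.28},
    {"xyz":[0.0044,-0.0001,0],"twist":[0,0,-0.06],"jaw":0.28},
    {"xyz":[0.0044,-0.0001,0],"twist":[0,0,-0.06],"jaw":0.28}
  ]
}}

```text
clock: 3.87
tcp_pos: [0.6503, 0.1451, 0.124]
orientation: [0.001, 0.325, 0.946, 0.0]
wrist_force: [1.3, -3.3, 2.4]
finger_gap: 0.0239
```

Request:
{"api": "servo_tool", "payload": {
  "targets": [
    {"xyz":[0.0015,0,0],"twist":[0,0,-0.02],"jaw":0.28},
    {"xyz":[0.003,-0.0001,0],"twist":[0,0,-0.04],"jaw":0.28},
    {"xyz":[0.003,-0.0001,0],"twist":[0,0,-0.04],"jaw":0.28}
  ]
}}

```text
clock: 4.12
tcp_pos: [0.6499, 0.145, 0.124]
orientation: [0.003, 0.307, 0.952, -0.001]
wrist_force: [7.9, -9.6, -1.5]
finger_gap: 0.0236
```

```bash
python3 - <<'E'
from h import *
s,_,a=now(); q=s['tcp_pos'][:2]-[.606,.082]; print(np.hypot(*q),np.arctan2(q[1],q[0]),a-np.pi/2)
c=cam('wrist'); save(c,'w3',(440,60,200,150),4)
E
```

```text
t 4.12 tcp [0.6499 0.145  0.124 ] xang 2.518 F [ 7.9 -9.6 -1.5] T [-1.89 -1.27 -0.02] gap 0.0236 j6 -0.85 tilt [ 0.005 -0.004]
0.07677763282340687 0.96286407593443 0.9469088341222514
```

View pics/w3.png

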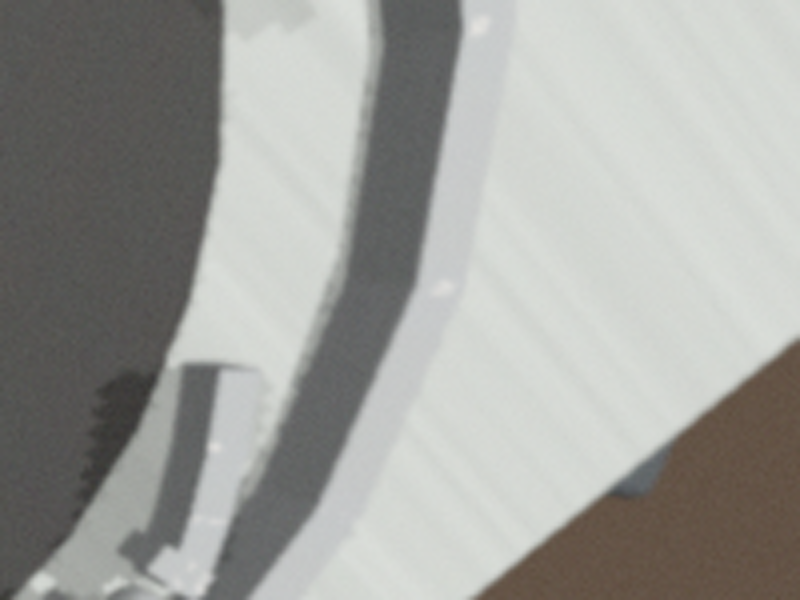

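That crop ran off the plunger; the keeper's slot is at about (482,205) in the full frame. I'll re-crop the same picture.

```bash
python3 - <<'E'
from h import *
save(load('wrist'),'w4',(430,140,200,150),4)
E
```

```text
(no output)
```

View pics/w4.png

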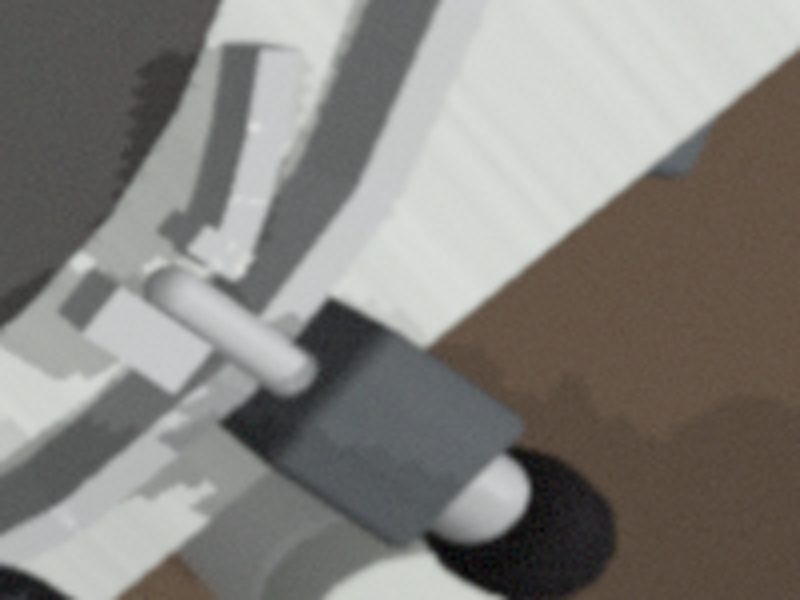

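The crop shows the pin (190,310) dropped fully between the ramp end (215,250) and the far wall (130,330), and the force rose to 12 N against the dead stop, so the disc is locked. I'll back off to the middle of the gap, rise, and go above the cap.

Request:
{"api": "servo_tool", "payload": {
  "targets": [
    {"xyz":[-0.0025,0,0],"twist":[0,0,0.03],"jaw":0.28},
    {"xyz":[-0.005,0,0],"twist":[0,0,0.06],"jaw":0.28},
    {"xyz":[-0.005,0,0],"twist":[0,0,0.06],"jaw":0.35},
    {"xyz":[-0.005,0,-0.03],"twist":[0,0,0.06],"jaw":0.35},
    {"xyz":[-0.005,0,-0.06],"twist":[0,0,0.06],"jaw":0.5},
    {"xyz":[-0.005,0,-0.085],"twist":[0,0,0.06],"jaw":1},
    {"xyz":[-0.005,0,-0.085],"twist":[0,0,0.06],"jaw":1}
  ]
}}

```text
clock: 4.75
tcp_pos: [0.6534, 0.1455, 0.2146]
orientation: [0.004, 0.334, 0.943, 0.002]
wrist_force: [-0.1, 0.0, 0.3]
finger_gap: 0.065
```

```bash
python3 - <<'E'
from h import *
go([.606,.0828,.21],1.71)
E
```

```text
t 4.75 tcp [0.6534 0.1455 0.2146] xang 2.461 F [-0.1  0.   0.3] T [ 0.01 -0.07  0.01] gap 0.0650 j6 -0.79 tilt [0.009 0.002]
xyz [-0.0026 -0.0785  0.004 ] twist [0.0087 0.0026 0.7505] dang -0.751
```

Request:
{"api": "servo_tool", "payload": {
  "targets": [
    {"xyz":[0,-0.015,0],"twist":[0,0,0.11],"jaw":1},
    {"xyz":[-0.001,-0.03,0],"twist":[0,0,0.22],"jaw":1},
    {"xyz":[-0.002,-0.045,0],"twist":[0,0,0.33],"jaw":1},
    {"xyz":[-0.003,-0.06,0],"twist":[0,0,0.44],"jaw":1},
    {"xyz":[-0.003,-0.07,0],"twist":[0,0,0.55],"jaw":1},
    {"xyz":[-0.003,-0.0785,0],"twist":[0,0,0.66],"jaw":1},
    {"xyz":[-0.003,-0.0785,0],"twist":[0,0,0.75],"jaw":1},
    {"xyz":[-0.003,-0.0785,0],"twist":[0,0,0.75],"jaw":1},
    {"xyz":[-0.003,-0.0785,0],"twist":[0,0,0.75],"jaw":1}
  ]
}}

```text
clock: 5.5
tcp_pos: [0.6038, 0.082, 0.2081]
orientation: [-0.0, 0.655, 0.755, 0.0]
wrist_force: [0.8, 0.1, -0.5]
finger_gap: 0.0854
```

```bash
python3 - <<'E'
from h import *
now()
c=cam('wrist'); save(c,'w5')
print([proj(c,p).round() for p in ([.606,.0828,.148],[.606,.0828,.11])])
go([.606,.0828,.116],1.71)
E
```

```text
t 5.50 tcp [0.6038 0.082  0.2081] xang 1.712 F [ 0.8  0.1 -0.5] T [ 0.05  0.03 -0.02] gap 0.0854 j6 -0.14 tilt [-0.     0.001]
[array([323., 220.]), array([323., 205.])]
t 5.55 tcp [0.6039 0.082  0.2081] xang 1.712 F [-0.5 -0.8 -0. ] T [-0.01  0.05 -0.03] gap 0.0854 j6 -0.14 tilt [-0.     0.001]
xyz [0.0004 0.0022 0.0921] twist [-0.0003 -0.0006  0.0024] dang -0.002
```

View pics/w5.png

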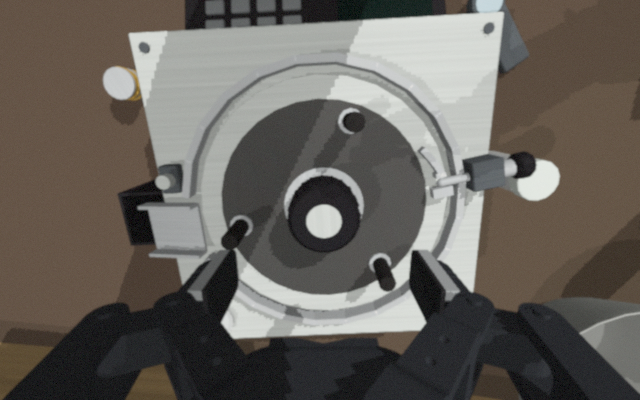

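The cap's top centre is at (324,221), matching the projected (323,220). The pin is still seated in the keeper slot at (432,185). I'll turn the jaws to lie between the studs and go down.

Request:
{"api": "servo_tool", "payload": {
  "targets": [
    {"xyz":[0,0.0022,0],"twist":[0,0,0.1],"jaw":0.88},
    {"xyz":[0,0.0022,0],"twist":[0,0,0.2],"jaw":0.88},
    {"xyz":[0,0.0022,0],"twist":[0,0,0.31],"jaw":0.88},
    {"xyz":[0,0.0022,0.02],"twist":[0,0,0.31],"jaw":0.88},
    {"xyz":[0,0.0022,0.04],"twist":[0,0,0.31],"jaw":0.88},
    {"xyz":[0,0.0022,0.06],"twist":[0,0,0.31],"jaw":0.88},
    {"xyz":[0,0.0022,0.075],"twist":[0,0,0.31],"jaw":0.88},
    {"xyz":[0,0.0022,0.09],"twist":[0,0,0.31],"jaw":0.88},
    {"xyz":[0,0.0022,0.0925],"twist":[0,0,0.31],"jaw":0.88},
    {"xyz":[0,0.0022,0.0925],"twist":[0,0,0.31],"jaw":0.88}
  ]
}}

```text
clock: 6.38
tcp_pos: [0.6053, 0.0822, 0.1144]
orientation: [-0.001, 0.765, 0.645, -0.001]
wrist_force: [-0.1, 1.0, 0.5]
finger_gap: 0.075
```

```bash
python3 - <<'E'
from h import *
go([.606,.083,.116],1.40)
E
```

```text
t 6.38 tcp [0.6053 0.0822 0.1144] xang 1.401 F [-0.1  1.   0.5] T [-0.04  0.01  0.  ] gap 0.0750 j6 0.17 tilt [-0.003  0.   ]
xyz [ 0.0009  0.0006 -0.0016] twist [-0.0029  0.0002  0.0009] dang -0.001
```

Request:
{"api": "servo_tool", "payload": {
  "targets": [
    {"xyz":[0,0,0],"twist":[0,0,0],"jaw":0.7},
    {"xyz":[0,0,0],"twist":[0,0,0],"jaw":0.4},
    {"xyz":[0,0,0],"twist":[0,0,0],"jaw":0.4},
    {"xyz":[0,0,0],"twist":[0,0,0],"jaw":0.4},
    {"xyz":[0,0,0],"twist":[0,0,0],"jaw":0.4},
    {"xyz":[0,0,0],"twist":[0,0,0],"jaw":0.4}
  ],
  "squeeze": 30
}}

```text
clock: 6.88
tcp_pos: [0.6072, 0.0819, 0.1171]
orientation: [0.001, 0.765, 0.644, 0.001]
wrist_force: [-1.0, 0.2, 5.7]
finger_gap: 0.055
```

```bash
python3 - <<'E'
from h import *
now()
E
```

```text
t 6.88 tcp [0.6072 0.0819 0.1171] xang 1.399 F [-1.   0.2  5.7] T [ 0.16 -0.02  0.04] gap 0.0550 j6 0.17 tilt [0.003 0.   ]
```

Request:
{"api": "servo_tool", "payload": {
  "targets": [
    {"xyz":[0,0,-0.0005],"twist":[0,0,-0.03],"jaw":0.4},
    {"xyz":[0,0,-0.0005],"twist":[0,0,-0.06],"jaw":0.4},
    {"xyz":[0,0,-0.0005],"twist":[0,0,-0.09],"jaw":0.4},
    {"xyz":[0,0,-0.0005],"twist":[0,0,-0.12],"jaw":0.4},
    {"xyz":[0,0,-0.0005],"twist":[0,0,-0.12],"jaw":0.4}
  ]
}}

```text
clock: 7.3
tcp_pos: [0.6067, 0.0824, 0.1171]
orientation: [-0.0, 0.725, 0.688, 0.001]
wrist_force: [-0.2, 3.0, 4.6]
finger_gap: 0.0552
```

```bash
python3 - <<'E'
from h import *
now()
E
```

```text
t 7.30 tcp [0.6067 0.0824 0.1171] xang 1.519 F [-0.2  3.   4.6] T [ 0.58  0.14 -0.68] gap 0.0552 j6 0.06 tilt [0.001 0.001]
```

Tz is −0.68 Nm after 0.12 rad anticlockwise, which feels like a stop. I'll go gently the other way.

Request:
{"api": "servo_tool", "payload": {
  "targets": [
    {"xyz":[0,0,0],"twist":[0,0,0.04],"jaw":0.4},
    {"xyz":[0,0,0],"twist":[0,0,0.08],"jaw":0.4},
    {"xyz":[0,0,0],"twist":[0,0,0.12],"jaw":0.4},
    {"xyz":[0,0,0],"twist":[0,0,0.12],"jaw":0.4}
  ]
}}

```text
clock: 7.63
tcp_pos: [0.6068, 0.0819, 0.1171]
orientation: [0.001, 0.766, 0.643, 0.001]
wrist_force: [0.2, 1.3, 4.5]
finger_gap: 0.0553
```

```bash
python3 - <<'E'
from h import *
now()
E
```

```text
t 7.63 tcp [0.6068 0.0819 0.1171] xang 1.397 F [0.2 1.3 4.5] T [ 0.16  0.04 -0.07] gap 0.0553 j6 0.18 tilt [0.002 0.   ]
```

Request:
{"api": "servo_tool", "payload": {
  "targets": [
    {"xyz":[0,0,0],"twist":[0,0,0.03],"jaw":0.4},
    {"xyz":[0,0,0],"twist":[0,0,0.06],"jaw":0.4},
    {"xyz":[0,0,0],"twist":[0,0,0.09],"jaw":0.4},
    {"xyz":[0,0,0],"twist":[0,0,0.12],"jaw":0.4},
    {"xyz":[0,0,0],"twist":[0,0,0.12],"jaw":0.4}
  ]
}}

```text
clock: 8.05
tcp_pos: [0.6069, 0.0816, 0.1171]
orientation: [0.001, 0.803, 0.596, 0.001]
wrist_force: [0.4, 0.4, 5.1]
finger_gap: 0.055
```

```bash
python3 - <<'E'
from h import *
now()
E
```

```text
t 8.05 tcp [0.6069 0.0816 0.1171] xang 1.277 F [0.4 0.4 5.1] T [ 0.08  0.   -0.08] gap 0.0550 j6 0.30 tilt [ 0.002 -0.   ]
```

Clockwise turns freely at 0.08 Nm, so it is a left-hand thread. I'll continue clockwise.

Request:
{"api": "servo_tool", "payload": {
  "targets": [
    {"xyz":[0,0,0],"twist":[0,0,0.05],"jaw":0.4},
    {"xyz":[0,0,0],"twist":[0,0,0.1],"jaw":0.4},
    {"xyz":[0,0,0],"twist":[0,0,0.15],"jaw":0.4},
    {"xyz":[0,0,0],"twist":[0,0,0.2],"jaw":0.4}
  ]
}}

```text
clock: 8.38
tcp_pos: [0.6069, 0.0816, 0.1171]
orientation: [0.001, 0.859, 0.513, 0.001]
wrist_force: [-0.6, -0.2, 4.7]
finger_gap: 0.0549
```

```bash
python3 - <<'E'
from h import *
now()
E
```

```text
t 8.38 tcp [0.6069 0.0816 0.1171] xang 1.076 F [-0.6 -0.2  4.7] T [ 0.06 -0.02  0.12] gap 0.0549 j6 0.50 tilt [ 0.002 -0.   ]
```

Request:
{"api": "servo_tool", "payload": {
  "targets": [
    {"xyz":[0,0,0],"twist":[0,0,0.07],"jaw":0.4},
    {"xyz":[0,0,0],"twist":[0,0,0.14],"jaw":0.4},
    {"xyz":[0,0,0],"twist":[0,0,0.21],"jaw":0.4},
    {"xyz":[0,0,0],"twist":[0,0,0.28],"jaw":0.4},
    {"xyz":[0,0,0],"twist":[0,0,0.35],"jaw":0.4},
    {"xyz":[0,0,0],"twist":[0,0,0.42],"jaw":0.4},
    {"xyz":[0,0,0],"twist":[0,0,0.49],"jaw":0.4},
    {"xyz":[0,0,0],"twist":[0,0,0.56],"jaw":0.4},
    {"xyz":[0,0,0],"twist":[0,0,0.63],"jaw":0.4},
    {"xyz":[0,0,0],"twist":[0,0,0.7],"jaw":0.4},
    {"xyz":[0,0,0],"twist":[0,0,0.77],"jaw":0.4},
    {"xyz":[0,0,0],"twist":[0,0,0.84],"jaw":0.4}
  ]
}}

```text
clock: 9.38
tcp_pos: [0.6069, 0.0814, 0.1171]
orientation: [0.001, 0.993, 0.117, 0.001]
wrist_force: [0.4, -0.2, 4.9]
finger_gap: 0.055
```

```bash
python3 - <<'E'
from h import *
now()
E
```

```text
t 9.38 tcp [0.6069 0.0814 0.1171] xang 0.235 F [ 0.4 -0.2  4.9] T [-0.11  0.05  0.06] gap 0.0550 j6 1.34 tilt [ 0.002 -0.001]
```

Request:
{"api": "servo_tool", "payload": {
  "targets": [
    {"xyz":[0,0,0],"twist":[0,0,0.06],"jaw":0.4},
    {"xyz":[0,0,0],"twist":[0,0,0.12],"jaw":0.4},
    {"xyz":[0,0,0],"twist":[0,0,0.18],"jaw":0.4},
    {"xyz":[0,0,0],"twist":[0,0,0.24],"jaw":0.4},
    {"xyz":[0,0,0],"twist":[0,0,0.3],"jaw":0.4},
    {"xyz":[0,0,0],"twist":[0,0,0.36],"jaw":0.4},
    {"xyz":[0,0,0],"twist":[0,0,0.39],"jaw":0.4},
    {"xyz":[0,0,0],"twist":[0,0,0.39],"jaw":0.4}
  ]
}}

```text
clock: 10.05
tcp_pos: [0.6069, 0.0817, 0.1171]
orientation: [0.0, 0.997, -0.076, 0.001]
wrist_force: [0.3, 0.7, 4.5]
finger_gap: 0.0551
```

```bash
python3 - <<'E'
from h import *
now()
c=cam('wrist'); save(c,'w6')
E
```

```text
t 10.05 tcp [0.6069 0.0817 0.1171] xang -0.153 F [0.3 0.7 4.5] T [ 0.1   0.09 -0.05] gap 0.0551 j6 1.73 tilt [ 0.002 -0.   ]
```

View pics/w6.png

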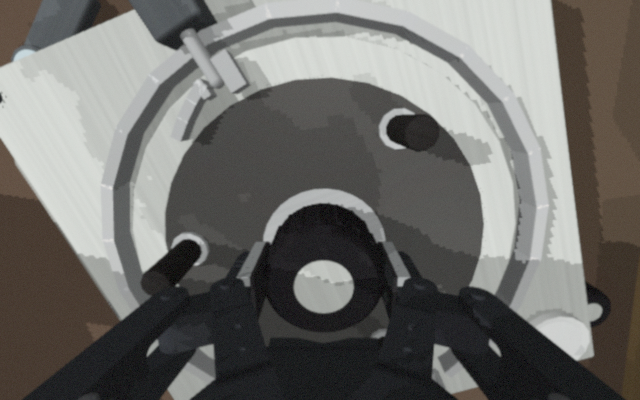

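The pin is still in the slot at (210,75), the cap is held between the pads, and it turned 1.55 rad at ~0.05–0.1 Nm without slipping. Now a gentle test lift.

Request:
{"api": "servo_tool", "payload": {
  "targets": [
    {"xyz":[0,0,-0.001],"twist":[0,0,0],"jaw":0.4},
    {"xyz":[0,0,-0.002],"twist":[0,0,0],"jaw":0.4},
    {"xyz":[0,0,-0.004],"twist":[0,0,0],"jaw":0.4},
    {"xyz":[0,0,-0.006],"twist":[0,0,0],"jaw":0.4},
    {"xyz":[0,0,-0.006],"twist":[0,0,0],"jaw":0.4}
  ],
  "squeeze": 40
}}

```text
clock: 10.52
tcp_pos: [0.6062, 0.0819, 0.1224]
orientation: [-0.0, 0.997, -0.075, -0.0]
wrist_force: [1.7, 0.6, -1.7]
finger_gap: 0.0551
```

```bash
python3 - <<'E'
from h import *
now()
E
```

```text
t 10.52 tcp [0.6062 0.0819 0.1224] xang -0.151 F [ 1.7  0.6 -1.7] T [ 0.27 -0.34  0.04] gap 0.0551 j6 1.72 tilt [-0.  0.]
```

Request:
{"api": "servo_tool", "payload": {
  "targets": [
    {"xyz":[0,0,-0.006],"twist":[0,0,0],"jaw":0.4},
    {"xyz":[0,0,-0.014],"twist":[0,0,0],"jaw":0.4},
    {"xyz":[0,0,-0.024],"twist":[0,0,0],"jaw":0.4},
    {"xyz":[0,0,-0.036],"twist":[0,0,0],"jaw":0.4},
    {"xyz":[0,0,-0.05],"twist":[0,0,0],"jaw":0.4},
    {"xyz":[0,0,-0.064],"twist":[0,0,0],"jaw":0.4},
    {"xyz":[0,0,-0.078],"twist":[0,0,0],"jaw":0.4},
    {"xyz":[0,0,-0.09],"twist":[0,0,0],"jaw":0.4},
    {"xyz":[0,0,-0.1],"twist":[0,0,0],"jaw":0.4},
    {"xyz":[0,0,-0.104],"twist":[0,0,0],"jaw":0.4},
    {"xyz":[0,0,-0.104],"twist":[0,0,0],"jaw":0.4},
    {"xyz":[0,0,-0.104],"twist":[0,0,0],"jaw":0.4}
  ]
}}

```text
clock: 11.52
tcp_pos: [0.6061, 0.0817, 0.2263]
orientation: [0.0, 0.997, -0.075, -0.0]
wrist_force: [0.2, -0.5, -2.2]
finger_gap: 0.055
```

```bash
python3 - <<'E'
from h import *
now()
c=cam('wrist'); d=cam('side')
w=cv2.resize(c['color'][...,::-1],(480,300)); t=cv2.resize(d['color'][90:340,200:450,::-1],(320,320),interpolation=cv2.INTER_CUBIC)
o=np.zeros((320,800,3),np.uint8); o[:300,:480]=w; o[:,480:]=t; cv2.imwrite('pics/f.png',o); now()
E
```

```text
t 11.52 tcp [0.6061 0.0817 0.2263] xang -0.151 F [ 0.2 -0.5 -2.2] T [ 0.04 -0.04  0.03] gap 0.0550 j6 1.72 tilt [-0. -0.]
t 11.62 tcp [0.6057 0.0818 0.2254] xang -0.151 F [-0.4  0.7 -1.5] T [0.   0.02 0.03] gap 0.0549 j6 1.72 tilt [-0.002 -0.   ]
```

View pics/f.png

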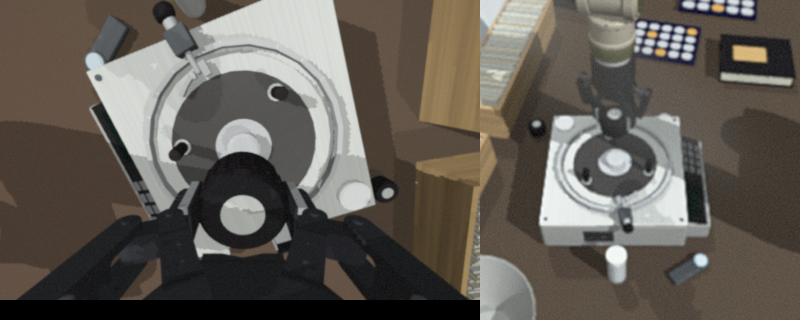

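The cap (240,205) hangs in the gripper above the bare hub (243,140). The pin is still in the keeper slot (195,72), and the tube, magnifier, capsule and loose decoy cap are where they were. Handing in.

```bash
python3 -c "
from h import *
print(env.hand_in())"
```

```text
the job is handed in; nothing more can be done
None
```

The job is done and handed in at 11.6 s on the robot's clock. The disc is locked, and the hub cap is off and held in the gripper above the hub.

- **Disc:** I pushed one rubber stud about 0.9 rad anticlockwise until the plunger dropped into the keeper slot. The stop was felt at about 12 N. Pictures after locking, after unscrewing and after the lift all show the pin still seated.
- **Cap:** I gripped it at 30 N. Turning anticlockwise stopped at about 0.7 Nm, while clockwise ran free at about 0.1 Nm, so it has a left-hand thread. I turned it 1.55 rad clockwise, then raised the grip to 40 N. A gentle test lift carried only about the cap's weight, and then I raised it straight up.
- **Final state:** The cap has been lifted about 11 cm, so its underside is about 9 cm above the hub's top. The gripper reads a 55 mm opening, and the wrist carries a steady 1.5–2.2 N downward with almost no sideways force.
- **Surroundings:** In the last picture the tube, magnifier, capsule and decoy cap look undisturbed. The can, calculator and coin stack were outside it and I did not re-check them.
- **Disagreement:** The top and wrist cameras put the disc's centre about 3 mm apart in y. I used a value in between for turning the disc, and the wrist camera's value for the cap; it caused no trouble.

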